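# Test a valve stem and log the pass at the laser-marking station

## Task

Check the valve with the red collar before it is marked: with your fingertips gently press its steel stem all the way down and let it spring back up, then press the green button on the console all the way down to log the pass, and withdraw. Leave the valve standing in its nest, do not grasp or lift anything, and do not touch the other two valves, the yellow button or the screwdriver.

Things in the scene. Friction and masses are not known exactly. Their poses are not given: they have to be found in the camera images.
- valve_red: Black valve, red collar, 0.25 kg, upright and loose in a nest of the fixture. Origin: centre of its underside, 24 mm above the table; z up, x along its side ports (78 mm overall). Body 36 mm wide to 40 mm up, collar 46 mm wide to 54, steel neck 22 mm wide to 66, then the steel spring stem: cap 18 mm wide, flat top 85 mm above the origin. This is the valve to test.
- stem_red_top (a point): Centre of the flat top of the red-collared valve's stem cap (18 mm diameter); moves with the stem.
- stem_red (a joint): Travel of the red-collared valve's stem in m: 0 up, 0.008 fully pressed straight down. Spring: starts to move at about 1 N, about 4 N fully down, then a hard stop; it rises by itself when released.
- valve_blue: Black valve, blue collar, 0.25 kg, upright and loose in a nest of the fixture. Origin: centre of its underside, 24 mm above the table; z up, x along its side ports (78 mm overall). Body 36 mm wide to 40 mm up, collar 46 mm wide to 54, steel neck 22 mm wide to 66, then the steel spring stem: cap 18 mm wide, flat top 85 mm above the origin. Leave alone.
- stem_blue (a joint): Stem of the blue-collared valve, same as stem_red. Leave alone.
- valve_white: Black valve, white collar, 0.25 kg, upright and loose in a nest of the fixture. Origin: centre of its underside, 24 mm above the table; z up, x along its side ports (78 mm overall). Body 36 mm wide to 40 mm up, collar 46 mm wide to 54, steel neck 22 mm wide to 66, then the steel spring stem: cap 18 mm wide, flat top 85 mm above the origin. Leave alone.
- stem_white (a joint): Stem of the white-collared valve, same as stem_red. Leave alone.
- fixture: Perforated aluminium bed plate, 200 x 280 x 12 mm, with a steel block 70 x 250 mm bolted along its middle, top 34 mm above the table, fixed. Origin: centre of the underside. Three round nests, 10 mm deep, in a row along its y, 85 mm apart, each holding one valve; which valve is in which nest varies.
- console: Grey operator's box, 100 x 160 mm, 50 mm high, fixed to the table. Origin: centre of the underside. Two push buttons stand on its top, 80 mm apart along its y; which is on which side varies. It may be to the left or right of the fixture.
- btn_green_base: Black housing of the green push button on the console, together with that button. Origin: underside of the housing, 50 mm above the table.
- btn_green_top (a point): Centre of the top of the green push button (28 mm diameter, in a black housing 44 mm across and 12 mm high) on the console: 72 mm above the table when up, 66 mm when fully pressed; the housing rim is at 62 mm.
- btn_green (a joint): Travel of the green button in m: 0 up, 0.006 fully pressed straight down, which takes about 5 N; it springs back by itself.
- btn_yellow_base: Black housing of the yellow push button (28 mm diameter) on the console, together with that button. Origin: underside of the housing. Leave alone.
- btn_yellow (a joint): Travel of the yellow button in m, same as btn_green. Leave alone.
- screwdriver: Loose screwdriver with orange handle, about 180 mm long, handle about 25 mm thick. Origin: under the middle of its length, handle towards its -x. Lying on the far strip of the bed plate (12 mm above the table), behind the valves and parallel to their row. Leave alone.
There are look-alikes about, which are no part of the job. What is shaped like the valve_red but orange or turquoise is not meant.

How it is judged:
On the way, in this order (a step that is already met when the one before it is completed fails the run):
1. the red-collared valve's stem is pressed down (more than 6.5 of its 8 mm) (value of joint stem_red above 0.0065 m), for 0.05 s.
2. the stem has sprung back up (less than 1.5 mm) (value of joint stem_red below 0.0015 m), for 0.1 s.
3. the green button is pressed down (more than 4.8 of its 6 mm) (value of joint btn_green above 0.0048 m), for 0.05 s.
At the end, for the whole second after the job is handed in: All stems and both buttons are up again (within 1.5 mm), all three valves stand in their nests within 6 mm of where they began and upright within 0.12 rad, the red-collared one is at rest, and the screwdriver is within 10 mm of where it lay (value of joint each of stem_red, stem_blue, stem_white, btn_green, btn_yellow below 0.0015 m and distance of each of valve_red, valve_blue, valve_white from where it was at the start of the episode below 0.006 m and angle between each of valve_red, valve_blue, valve_white's own z axis and vertical below 0.12 rad and linear speed of valve_red below 0.02 m/s and distance of screwdriver from where it was at the start of the episode below 0.01 m); the robot touches nothing.
It fails at once if the red-collared valve is lifted, pulled or tipped out of its nest (more than 8 mm or 0.2 rad) (distance of valve_red from where it was at the start of the episode above 0.008 m or angle between valve_red's own z axis and vertical above 0.2 rad).
It fails at once if the red-collared valve, the green button or the console is pressed roughly (more than 30 N) (contact force between any of the fingers, the arm and valve_red above 30 N or contact force between any of the fingers, the arm and btn_green_base above 30 N or contact force between any of the fingers, the arm and console above 30 N).
It fails at once if the blue- or white-collared valve is touched (more than 1 N), pressed or moved 6 mm (contact force between any of the fingers, the arm and valve_blue above 1 N or value of joint any of stem_blue, stem_white above 0.002 m or distance of any of valve_blue, valve_white from where it was at the start of the episode above 0.006 m or contact force between any of the fingers, the arm and valve_white above 1 N).
It fails at once if the yellow button is touched (more than 1 N) or pressed (contact force between any of the fingers, the arm and btn_yellow_base above 1 N or value of joint btn_yellow above 0.0015 m).
It fails at once if the screwdriver is touched (more than 1 N) or moved 10 mm (contact force between any of the fingers, the arm and screwdriver above 1 N or distance of screwdriver from where it was at the start of the episode above 0.01 m).
It also fails if it takes over 42 s, if anything falls off the work surface, if the arm or the gripper's body presses on something with over 40 N, if the wrist force passes 120 N, or if a joint passes its speed limit or range.

## Robot

A 7-joint arm with a two-finger parallel gripper is mounted at the origin on the work surface. World frame = base frame: x ahead of the robot, y to its left, z up, the work surface at z = 0. Lengths are in m, angles in rad, forces in N, time in s.
With the tool pointing down it reaches from about 0.4 to 0.875 m from the base axis. Payload 19.3 kg.
Tool frame: the origin (TCP) lies at the very end of the fingers, on their centre line; the grasp point (between the pads) lies 19 mm behind it; z points along the fingers, y is the line along which they close (so a half turn about z gives the same grasp; the last joint's range is limited). The gripper opens to 85 mm and grips with 20 to 120 N. Pads are 22 mm wide; open, the fingers measure 114 mm over their backs; the gripper's body (76 mm by 85 mm) begins 54 mm behind the grasp point. The pads swing forward as they close: fully open they stand 13 mm farther back than shut.
Start: joints at [-1.225, 0.521, -0.036, 1.599, 0.021, 1.021, -0.113], TCP at [0.252, 0.572, 0.199] pointing down, gripper open.
Joint ranges: [-2.91, 2.91], [-0.3, 2.13], [-1.5, 1.42], [0.17, 2.43], [-1.26, 4.41], [0.16, 1.93], [-2.52, 2.52]. Speed limits (rad/s): [1.89, 1.89, 2.39, 2.39, 3.01, 3.01, 3.01].

## Interface

Orientations are given as [roll, pitch, yaw] about the fixed x, y, z axes, in that order (R = Rz(yaw) Ry(pitch) Rx(roll)).
In Python, from workcell import monitor, optics, job_done gives the robot as it stands.
- The arm moves only by the shell command python3 -m handwheel 'ROWS' [FORCE]. ROWS is JSON, a list of rows, each an object of numbers: "dx", "dy", "dz": the shift along the tool's x, y, z in cm; "wx", "wy", "wz": the turn, a rotation vector about the tool's x, y, z in rad; "claw": the opening in per cent of the stroke, from 0 (shut) to 100 (fully open). A call has 1 to 8 rows; each row shifts and turns the commanded pose from where the row before left it, along the tool's axes as they then stand; what a row does not reach is not made up. A row lasts 1/8 s, in which the tool goes at most 62.5 mm and 10.7 degrees, less where a joint would pass 70% of its speed; a pose out of reach is approached as far as the arm can. A call with a gripper value outside its range is refused whole. The fingers move at their own pace and stop on an object; FORCE is the grip in N (left out, the last holds). Time passes only in rows, so rows that do not move let the fingers close. It gives the time, the measured TCP pose, the force, the opening and the grip force at its end, in the units of the state.
- monitor.observe(): the state, without advancing time (a new reading comes with each control period).
- optics.grab_frame(name): name is "scene" or "top" or "wrist"; returns a dict with "frame" (400x640x3 uint8, blue, green, red), "fovy" (degrees; the focal length in pixels is half the picture's height over the tangent of half this angle, whatever the lens; pixels are square), "cx", "cy" (the principal point, pixels), "R" (3x3) and "t" (3): a world point X has camera coordinates R X + t. Camera axes: x right, y down, z forward; pixel columns grow to the right and rows downward; lengths in m; the calibration is good to about 2 mm. A picture is of the moment at which its call begins. There is no depth.
- job_done(): hands the job in; it is judged then, once.
Trained networks look in the newest picture that a camera, given by its name, has taken for a name from the list of things; names that differ only in an ending like _2 or _b are one class to them, and where a whole thing is asked for, a point or a joint stands for the part that bears it (a point fixed in the world has none). Each returns a list of dicts, best first, with "p" (0 to 1); they miss things now and then, are a little off and sometimes report something else, mostly with a low value. They report only what shows in the picture. A call takes as long as a camera call. They do not tell look-alikes from the thing itself.
- optics.masks_of(name, camera): "region" (400x640 bool, what is visible of it) and "rect" ([left, top, width, height] in pixels, round what is visible of it).
The state is a dict: "clock": time; "qpos": joint angles; "qd": joint speeds; "joint_efforts": joint torques, N m; "position": TCP position; "tool_rot": TCP orientation; "force": force on the tool from outside, world axes, zero at the start; "moment": the same for the moment, N m; "grip_width": finger opening in m; "finger_force": force on a finger pad.
Only numpy, scipy, OpenCV 4.12 (cv2) and the standard library are available. Lean on these libraries where they do the work, as an engineer would, in place of code of your own. Each camera call takes 0.05 s, during which the arm holds its last target. There are 200 camera calls.

## Working session

There is one attempt and no reset: what is moved stays moved. The work goes in short steps, Python scripts to look and compute and a shell command to move; the robot and the scene stay as the last step left them, time stands still between calls to the robot, and variables do not carry over. Pictures are saved under pics/ and viewed, at most 10 in all, crops included, and the job is handed in when it is done.

```bash
mkdir -p pics; cat > h.py <<'E'
import numpy as np, cv2
from workcell import monitor, optics, job_done
def K(f): return 200/np.tan(np.radians(f["fovy"])/2)
def grab(c): 
    f=optics.grab_frame(c); f["R"]=np.array(f["R"]).reshape(3,3); f["t"]=np.array(f["t"]).ravel(); return f
def proj(f,X):
    c=f["R"]@np.array(X)+f["t"]; return c[:2]/c[2]*K(f)+[f["cx"],f["cy"]]
def atz(f,uv,z):
    d=f["R"].T@np.array([(uv[0]-f["cx"])/K(f),(uv[1]-f["cy"])/K(f),1]); o=-f["R"].T@f["t"]
    return o+d*(z-o[2])/d[2]
def tri(obs):
    A=[];b=[]
    for f,uv in obs:
        d=f["R"].T@np.array([(uv[0]-f["cx"])/K(f),(uv[1]-f["cy"])/K(f),1]);d/=np.linalg.norm(d);P=np.eye(3)-np.outer(d,d)
        A.append(P);b.append(P@(-f["R"].T@f["t"]))
    A=np.vstack(A);b=np.hstack(b);x=np.linalg.lstsq(A,b,rcond=None)[0];return x,np.abs(A@x-b).max()
E
python3 - <<'E'
from h import *
s=monitor.observe();print({k:np.round(s[k],3) for k in("clock","position","tool_rot","force","grip_width")})
for c in("scene","top"):
    f=grab(c);cv2.imwrite(f"pics/{c}0.png",f["frame"]);print(c,np.round(-f["R"].T@f["t"],3),K(f))
    for n in("valve_red","valve_blue","valve_white","stem_red_top","btn_green_base","btn_green_top","btn_yellow_base","console","screwdriver"):
        print(n,[(round(m["p"],2),m["rect"]) for m in optics.masks_of(n,c)[:4]])
E
```

```text
{'clock': np.float64(0.0), 'position': array([0.252, 0.571, 0.198]), 'tool_rot': array([-3.14 ,  0.   ,  2.726]), 'force': array([ 0.415, -0.106,  0.777]), 'grip_width': np.float64(0.086)}
scene [ 0.981 -0.222  0.943] 508.6744259751681
valve_red [(0.96, [421.5, 230.2, 35.6, 30.5]), (0.95, [327.0, 108.3, 23.2, 35.0]), (0.82, [430.4, 137.2, 21.8, 35.3]), (0.8, [384.0, 156.4, 20.0, 35.3])]
valve_blue []
valve_white []
stem_red_top [(0.59, [335.3, 110.8, 11.5, 5.4]), (0.55, [445.1, 136.2, 6.9, 10.9]), (0.54, [393.5, 161.3, 8.2, 2.4])]
btn_green_base [(0.77, [179.7, 297.7, 25.8, 24.1])]
btn_green_top [(0.69, [184.6, 302.4, 13.1, 18.8]), (0.5, [313.9, 180.9, 20.9, 39.0])]
btn_yellow_base [(0.58, [222.8, 280.2, 20.4, 22.5]), (0.48, [166.4, 269.1, 98.8, 91.4])]
console [(0.85, [168.7, 268.7, 96.6, 91.4])]
screwdriver [(0.7, [326.7, 208.4, 78.3, 38.4])]
top [0.343 0.08  1.212] 418.61050159638194
valve_red [(0.87, [235.8, 117.4, 30.8, 18.3]), (0.73, [241.8, 251.0, 17.1, 27.0]), (0.69, [236.6, 176.0, 18.4, 23.7]), (0.66, [183.7, 180.9, 23.5, 18.8])]
valve_blue []
valve_white [(0.82, [297.7, 183.0, 18.7, 28.1]), (0.45, [390.3, 161.0, 18.6, 15.9])]
stem_red_top []
btn_green_base [(0.63, [422.1, 160.1, 14.6, 13.1])]
btn_green_top [(0.55, [424.4, 161.0, 11.0, 13.2])]
btn_yellow_base [(0.69, [392.9, 160.3, 16.4, 18.5])]
console [(0.81, [386.2, 143.3, 60.6, 38.4])]
screwdriver [(0.85, [258.5, 163.6, 56.6, 16.0]), (0.39, [266.9, 180.3, 14.3, 25.5])]
```

View pics/scene0.png

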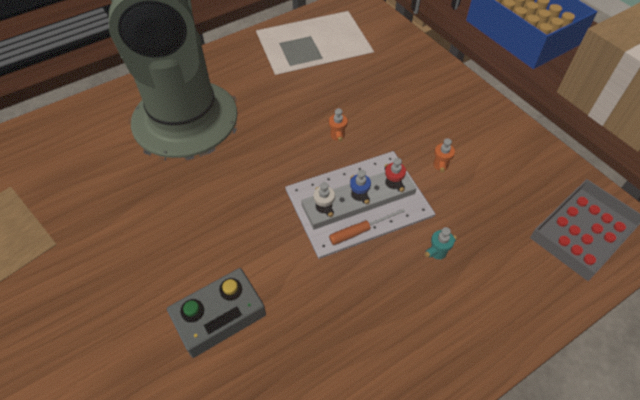

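View pics/top0.png

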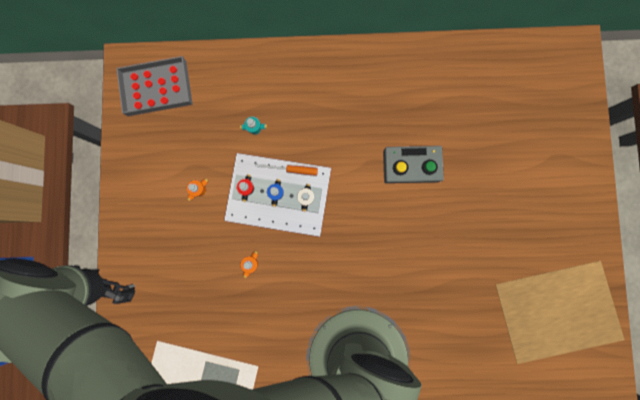

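Scene: the fixture holds white (324,195), blue (361,183) and red (396,170) valves. Orange look-alikes stand at (339,122) and (445,152), a turquoise one at (442,242); the green button is at (192,309) and the yellow at (231,288). Top: red at (245,187), green button at (430,167). The red-collared valve in the fixture's end nest is the one meant, since the orange and turquoise ones stand loose on the table.

```bash
python3 - <<'E'
from h import *
F={c:grab(c) for c in("scene","top")}
def hsv(f,box,lo,hi):
    x,y,w,h=box; m=cv2.inRange(cv2.cvtColor(f["frame"][y:y+h,x:x+w],cv2.COLOR_BGR2HSV),lo,hi)
    n,l,s,c=cv2.connectedComponentsWithStats(m);i=1+s[1:,4].argmax();print(s[i]);return c[i]+[x,y]
red=((0,170,80),(7,255,255)); gr=((50,100,30),(85,255,255))
r={c:hsv(F[c],b,*red) for c,b in(("scene",(378,150,40,40)),("top",(230,172,32,32)))}
g={c:hsv(F[c],b,*gr) for c,b in(("scene",(170,290,45,40)),("top",(415,152,30,30)))}
print(r,g)
for n,d in(("red collar",r),("green",g)): print(n,tri([(F[c],d[c]) for c in d]))
print("collar@.078",atz(F["top"],r["top"],.078),"green@.072",[atz(F[c],g[c],.072) for c in g])
crops=[cv2.resize(F[c]["frame"][int(v)-25:int(v)+25,int(u)-33:int(u)+33],(396,300),interpolation=2) for d in(r,g) for c,(u,v) in d.items()]
cv2.imwrite("pics/crop.png",np.vstack([np.hstack(crops[:2]),np.hstack(crops[2:])]))
E
```

```text
[ 8 15  5 10 24]
[  7   6  16  18 122]
[ 13  11  16  15 173]
[10  9 11 11 98]
{'scene': array([388.125, 169.125]), 'top': array([245.60655738, 187.26229508])} {'scene': array([190.24855491, 307.78034682]), 'top': array([430.23469388, 166.03061224])}
red collar (array([0.47747208, 0.28968797, 0.08267691]), np.float64(0.004839279859075674))
green (array([ 0.5270439 , -0.21224607,  0.06771106]), np.float64(0.00026401589832070194))
collar@.078 [0.48091278 0.29565229 0.078     ] green@.072 [array([ 0.52913803, -0.21255609,  0.072     ]), array([ 0.5264503, -0.2108741,  0.072    ])]
```

View pics/crop.png

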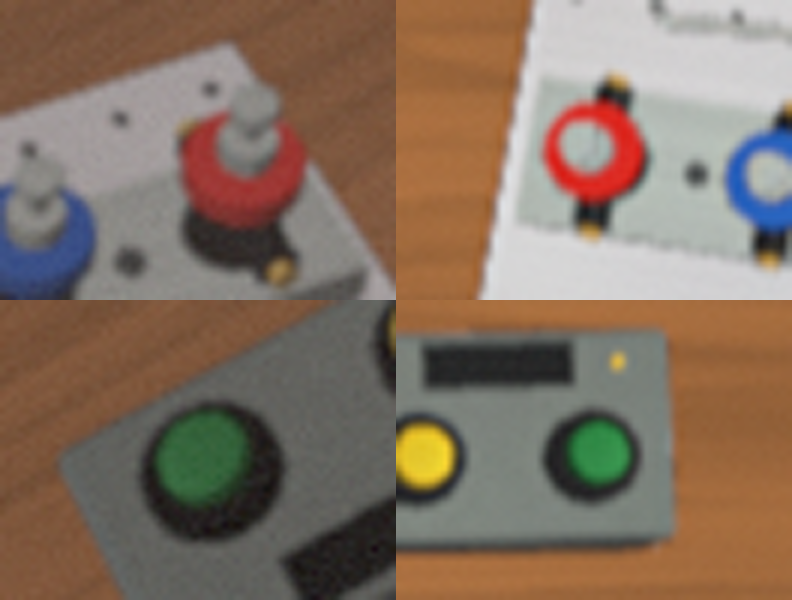

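The enlarged crop confirms the red collar with its steel cap at about (397.5,160.3) in scene and (242.7,186.7) in top, in the fixture next to blue. The green button is next to the yellow.

```bash
cat >> h.py <<'E'
from scipy.spatial.transform import Rotation as Ro
def rel(X):
    s=monitor.observe(); R=Ro.from_euler("xyz",s["tool_rot"]).as_matrix()
    return np.round(100*R.T@(np.array(X)-s["position"]),2)
E
python3 - <<'E'
from h import *
F={c:grab(c) for c in("scene","top")}
x,e=tri([(F["scene"],(397.5,160.3)),(F["top"],(242.7,186.7))]);print("cap",x,e)
print([atz(F[c],p,.109) for c,p in(("scene",(397.5,160.3)),("top",(242.7,186.7)))])
print("rel",rel([x[0],x[1],.18]))
E
```

```text
cap [0.48030314 0.29992947 0.10621213] 0.0017286120756963563
[array([0.48271989, 0.30020456, 0.109     ]), array([0.47887239, 0.29755991, 0.109     ])]
rel [-31.82 -15.66   1.86]
```

```bash
python3 -m handwheel '[{"dx":-3,"dy":-1.5,"dz":-1,"claw":0},{"dx":-4,"dy":-2,"dz":-1,"claw":0},{"dx":-4,"dy":-2,"dz":-1,"claw":0},{"dx":-4,"dy":-2,"dz":0,"claw":0},{"dx":-4,"dy":-2,"claw":0},{"dx":-4,"dy":-2,"claw":0},{"dx":-4,"dy":-2,"claw":0},{"dx":-2,"dy":-1,"claw":0}]' 20
python3 -m handwheel '[{"claw":0},{"claw":0},{"claw":0}]'
python3 - <<'E'
from h import *
s=monitor.observe();print(s["clock"],s["position"],s["tool_rot"],s["grip_width"],s["force"],rel([.480,.300,.109]))
f=grab("wrist");cv2.imwrite("pics/w1.png",f["frame"]);print(proj(f,[.480,.300,.109]),-f["R"].T@f["t"])
for n in("stem_red_top","valve_red"): print(n,[(round(m["p"],2),m["rect"]) for m in optics.masks_of(n,"wrist")])
E
```

```text
1.2 [0.25244726 0.57174408 0.19860128] [ 3.14159156e+00 -1.95577687e-05  2.72582852e+00] 0.08540835063202061 [-0.15067051 -0.38503508 -0.31410464] [-31.79 -15.67   8.96]
[172.55114631 469.80894115] [0.1918651  0.59840612 0.37421955]
stem_red_top [(0.72, [68.0, 294.5, 23.6, 10.4])]
valve_red [(0.82, [67.5, 245.9, 70.2, 65.8])]schema error: expected keys dx, dy, dz, wx, wy, wz, claw
schema error: expected keys dx, dy, dz, wx, wy, wz, claw
```

View pics/w1.png

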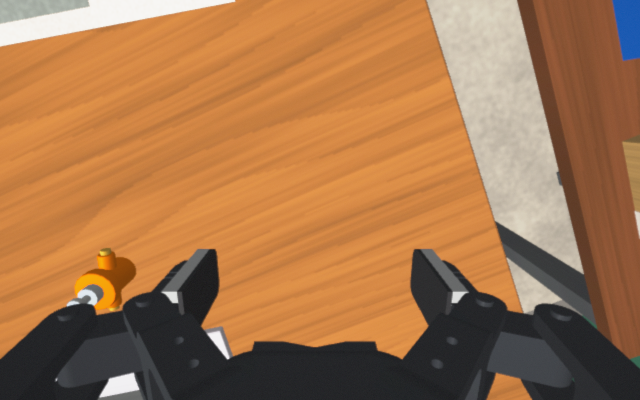

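The move was refused because a row needs all seven keys. The view is still the start pose, with an orange look-alike at (95,295). I'll resend it, going 4 cm past so the wrist camera sees the stem ahead of the fingers.

```bash
python3 -m handwheel '[{"dx":-3,"dy":-1.5,"dz":-1,"wx":0,"wy":0,"wz":0,"claw":0},{"dx":-4,"dy":-2,"dz":-1,"wx":0,"wy":0,"wz":0,"claw":0},{"dx":-4.6,"dy":-2,"dz":-1,"wx":0,"wy":0,"wz":0,"claw":0},{"dx":-5,"dy":-2.2,"dz":0,"wx":0,"wy":0,"wz":0,"claw":0},{"dx":-5,"dy":-2.2,"dz":0,"wx":0,"wy":0,"wz":0,"claw":0},{"dx":-5,"dy":-2.2,"dz":0,"wx":0,"wy":0,"wz":0,"claw":0},{"dx":-5,"dy":-2.2,"dz":0,"wx":0,"wy":0,"wz":0,"claw":0},{"dx":-4.2,"dy":-1.4,"dz":0,"wx":0,"wy":0,"wz":0,"claw":0}]' 20
python3 -m handwheel '[{"dx":0,"dy":0,"dz":0,"wx":0,"wy":0,"wz":0,"claw":0},{"dx":0,"dy":0,"dz":0,"wx":0,"wy":0,"wz":0,"claw":0},{"dx":0,"dy":0,"dz":0,"wx":0,"wy":0,"wz":0,"claw":0}]'
python3 - <<'E'
from h import *
s=monitor.observe();print(s["clock"],s["position"],s["tool_rot"],s["grip_width"],s["force"],rel([.480,.300,.109]))
f=grab("wrist");cv2.imwrite("pics/w2.png",f["frame"]);print(proj(f,[.480,.300,.109]),-f["R"].T@f["t"])
for n in("stem_red_top","valve_red"): print(n,[(round(m["p"],2),m["rect"]) for m in optics.masks_of(n,"wrist")])
E
```

```text
clock: 2.35
position: [0.5179, 0.2815, 0.2289]
tool_rot: [3.141, 0.0, 2.725]
force: [0.8, 1.1, 0.2]
grip_width: 0.0001
finger_force: 0.0
clock: 2.72
position: [0.5157, 0.2846, 0.2286]
tool_rot: [3.141, -0.0, 2.727]
force: [0.1, -0.3, -0.1]
grip_width: 0.0003
finger_force: 0.0
2.725 [0.51572694 0.28459311 0.22861505] [ 3.14140925e+00 -3.83512297e-04  2.72748500e+00] 0.0003169677532219004 [ 0.10786547 -0.28868248 -0.06726909] [ 3.89 -0.03 11.96]
[314.03002621 142.140551  ] [0.45511792 0.31111107 0.40427748]
stem_red_top [(0.7, [449.4, 71.6, 23.3, 23.0]), (0.59, [305.6, 134.3, 18.2, 22.3])]
valve_red [(0.9, [292.9, 105.2, 47.4, 73.9]), (0.72, [419.3, 51.0, 49.1, 75.4]), (0.69, [348.0, 252.4, 41.8, 38.1])]
```

View pics/w2.png

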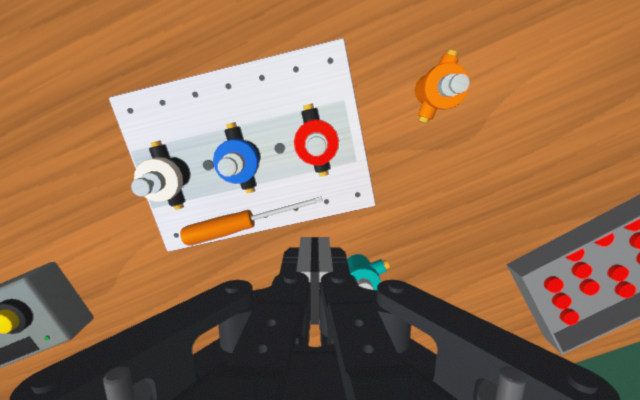

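The wrist view shows white (157,180), blue (232,165) and red (316,143) in the fixture, with the red cap at about (315,144.5). The prediction was (314,142), so they agree within 2 mm. The orange and turquoise look-alikes are outside the fixture. I'll go above the stem.

```bash
python3 -m handwheel '[{"dx":1.8,"dy":0,"dz":0,"wx":0,"wy":0,"wz":0,"claw":0},{"dx":1.9,"dy":0.05,"dz":0,"wx":0,"wy":0,"wz":0,"claw":0},{"dx":0,"dy":0,"dz":3,"wx":0,"wy":0,"wz":0,"claw":0},{"dx":0,"dy":0,"dz":3,"wx":0,"wy":0,"wz":0,"claw":0},{"dx":0,"dy":0,"dz":3,"wx":0,"wy":0,"wz":0,"claw":0},{"dx":0,"dy":0,"dz":1,"wx":0,"wy":0,"wz":0,"claw":0},{"dx":0,"dy":0,"dz":0,"wx":0,"wy":0,"wz":0,"claw":0},{"dx":0,"dy":0,"dz":0,"wx":0,"wy":0,"wz":0,"claw":0}]'
python3 - <<'E'
from h import *
print(rel([.480,.300,.109]),monitor.observe()["force"])
im=[]
for c in("wrist","scene"):
    f=grab(c);u,v=proj(f,[.480,.300,.109]).astype(int);print(c,u,v)
    v0=min(max(v-50,0),300);u0=u-66
    im.append(cv2.resize(f["frame"][v0:v0+100,u0:u0+132],(396,300),interpolation=2))
cv2.imwrite("pics/w3.png",np.hstack(im))
E
```

```text
clock: 3.88
position: [0.4832, 0.2994, 0.1297]
tool_rot: [3.14, 0.001, 2.726]
force: [0.5, 0.8, 0.0]
grip_width: 0.0003
finger_force: 0.0
[ 0.32 -0.08  2.07] [0.46615714 0.83220658 0.00272654]
wrist 313 213
scene 396 159
```

View pics/w3.png

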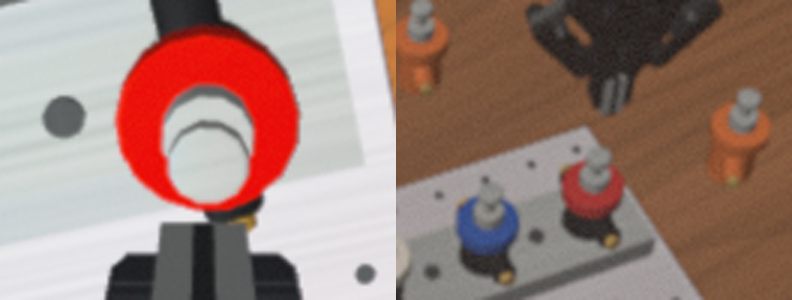

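The crop shows the red cap just ahead of the closed fingertips, at wrist (316,217). The prediction was (313,213).

```bash
python3 - <<'E'
from h import *
f=grab("wrist");X=atz(f,(316,217),.109);print(X,rel(X),atz(f,(316,217),.106))
E
```

```text
[0.48318675 0.30051327 0.109     ] [0.06 0.12 2.05] [0.48411569 0.3001271  0.106     ]
```

```bash
python3 -m handwheel '[{"dx":0.1,"dy":0.1,"dz":0.8,"wx":0,"wy":0,"wz":0,"claw":0},{"dx":0,"dy":0,"dz":0.7,"wx":0,"wy":0,"wz":0,"claw":0},{"dx":0,"dy":0,"dz":0.4,"wx":0,"wy":0,"wz":0,"claw":0},{"dx":0,"dy":0,"dz":0.2,"wx":0,"wy":0,"wz":0,"claw":0},{"dx":0,"dy":0,"dz":0.2,"wx":0,"wy":0,"wz":0,"claw":0},{"dx":0,"dy":0,"dz":0.1,"wx":0,"wy":0,"wz":0,"claw":0},{"dx":0,"dy":0,"dz":0.1,"wx":0,"wy":0,"wz":0,"claw":0},{"dx":0,"dy":0,"dz":0,"wx":0,"wy":0,"wz":0,"claw":0}]'
```

```text
clock: 5.03
position: [0.4824, 0.3002, 0.1036]
tool_rot: [3.142, 0.0, 2.726]
force: [0.9, -0.1, 0.2]
grip_width: 0.0001
finger_force: 0.0
```

```bash
python3 -m handwheel '[{"dx":0,"dy":0,"dz":0.1,"wx":0,"wy":0,"wz":0,"claw":0},{"dx":0,"dy":0,"dz":0.1,"wx":0,"wy":0,"wz":0,"claw":0},{"dx":0,"dy":0,"dz":0,"wx":0,"wy":0,"wz":0,"claw":0}]'
```

```text
clock: 5.4
position: [0.4824, 0.3002, 0.1015]
tool_rot: [-3.142, -0.0, 2.726]
force: [1.0, -0.2, -0.4]
grip_width: -0.0
finger_force: 0.0
```

No force yet although contact was expected, so I'll look.

```bash
python3 - <<'E'
from h import *
im=[]
for c in("wrist","scene"):
    f=grab(c);u,v=proj(f,[.483,.300,.105]).astype(int);print(c,u,v)
    w=66 if c=="wrist" else 33;h=w*25//33
    v0=min(max(v-h,0),400-2*h);u0=u-w
    im.append(cv2.resize(f["frame"][v0:v0+2*h,u0:u0+2*w],(396,300),interpolation=2))
cv2.imwrite("pics/w4.png",np.hstack(im)); print([monitor.observe()["force"]])
E
```

```text
wrist 314 232
scene 397 161
[array([ 0.03143886, -0.36879403, -0.14055799])]
```

View pics/w4.png

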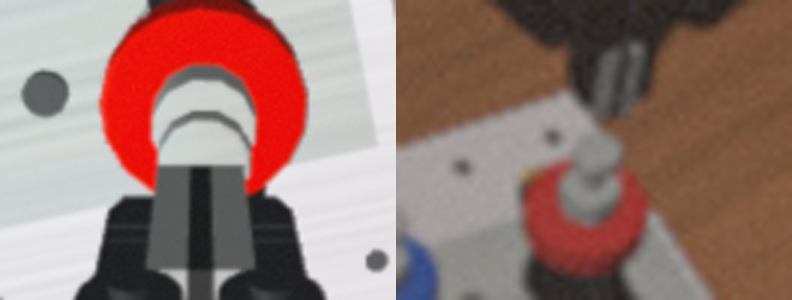

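The cap is still free. In the scene crop the fingertip (about (400,155)) hangs above the cap (about (397,159)). I'll check the true tip against the reported TCP.

```bash
python3 - <<'E'
from h import *
s=monitor.observe();R=Ro.from_euler("xyz",s["tool_rot"]).as_matrix();p=np.array(s["position"]);print(p,s["grip_width"])
for c in("wrist","scene"):
    f=grab(c)
    print(c,K(f),R.T@(-f["R"].T@f["t"]-p),"fwd",R.T@f["R"][2])
    for z in(0,-.01,-.02):
        print(z,[np.round(proj(f,p+R@np.array([x,0,z])),1).tolist() for x in(-.011,0,.011)])
    X=[.4832,.3005]; print("cap",[np.round(proj(f,X+[z]),1).tolist() for z in(.109,.101)])
E
```

```text
[0.48239505 0.30021608 0.10160722] 6.967782345178596e-05
wrist 322.3031313876866 [ 6.62212462e-02 -8.55743135e-05 -1.75613312e-01] fwd [-2.64769959e-01  4.45660033e-04  9.64311501e-01]
0 [[314.3, 246.8], [314.3, 229.3], [314.3, 211.2]]
-0.01 [[314.3, 254.1], [314.3, 235.7], [314.3, 216.7]]
-0.02 [[314.2, 262.2], [314.3, 242.9], [314.3, 222.9]]
cap [[315.3, 235.0], [315.3, 229.9]]
scene 508.6744259751681 [-0.66679488 -0.27640833 -0.84119148] fwd [0.58158593 0.08638982 0.80888479]
0 [[398.3, 166.3], [397.0, 162.4], [395.7, 158.6]]
-0.01 [[398.9, 163.3], [397.6, 159.4], [396.3, 155.5]]
-0.02 [[399.5, 160.3], [398.1, 156.3], [396.8, 152.5]]
cap [[397.7, 160.4], [397.3, 162.8]]
```

Both views put the visible tip well above the reported TCP and laterally aligned with the cap. I'll descend in 6 mm calls, which is less than the stem travel, and watch the force.

```bash
python3 -m handwheel '[{"dx":0,"dy":0,"dz":0.2,"wx":0,"wy":0,"wz":0,"claw":0},{"dx":0,"dy":0,"dz":0.2,"wx":0,"wy":0,"wz":0,"claw":0},{"dx":0,"dy":0,"dz":0.2,"wx":0,"wy":0,"wz":0,"claw":0},{"dx":0,"dy":0,"dz":0,"wx":0,"wy":0,"wz":0,"claw":0}]'
python3 - <<'E'
from h import *
f=grab("scene");im=[cv2.resize(f["frame"][136:186,364:430],(396,300),interpolation=2)]
f=grab("wrist");im.append(cv2.resize(f["frame"][182:282,248:380],(396,300),interpolation=2))
cv2.imwrite("pics/w5.png",np.hstack(im)); print(monitor.observe()["force"])
E
```

```text
clock: 6.1
position: [0.4823, 0.3002, 0.0954]
tool_rot: [-3.141, -0.0, 2.726]
force: [1.2, 0.6, -0.4]
grip_width: 0.0002
finger_force: 0.0
[-0.37775344  0.19230798 -0.0321978 ]
```

View pics/w5.png

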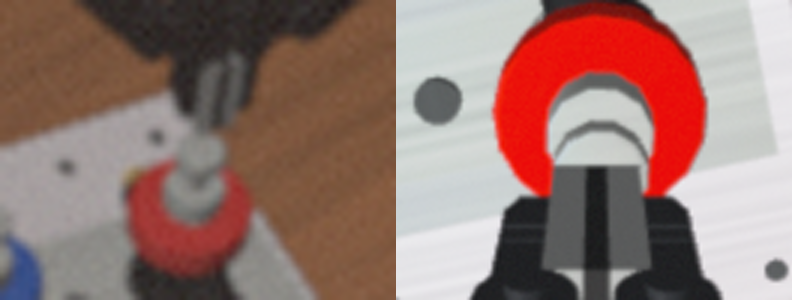

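Scene crop: the tip (about (400,157)) is nearer but still above the cap (398,160). The wrist crop shows it still free with no contact. Continue down.

```bash
for i in 1; do python3 -m handwheel '[{"dx":0,"dy":0,"dz":0.2,"wx":0,"wy":0,"wz":0,"claw":0},{"dx":0,"dy":0,"dz":0.2,"wx":0,"wy":0,"wz":0,"claw":0},{"dx":0,"dy":0,"dz":0.2,"wx":0,"wy":0,"wz":0,"claw":0},{"dx":0,"dy":0,"dz":0,"wx":0,"wy":0,"wz":0,"claw":0}]'; done
```

```text
clock: 6.7
position: [0.4823, 0.3002, 0.0894]
tool_rot: [-3.141, -0.0, 2.726]
force: [0.1, 0.4, 0.3]
grip_width: -0.0001
finger_force: 0.0
```

```bash
python3 -m handwheel '[{"dx":0,"dy":0,"dz":0.2,"wx":0,"wy":0,"wz":0,"claw":0},{"dx":0,"dy":0,"dz":0.2,"wx":0,"wy":0,"wz":0,"claw":0},{"dx":0,"dy":0,"dz":0.1,"wx":0,"wy":0,"wz":0,"claw":0},{"dx":0,"dy":0,"dz":0,"wx":0,"wy":0,"wz":0,"claw":0}]'
python3 - <<'E'
from h import *
f=grab("scene");im=[cv2.resize(f["frame"][136:186,364:430],(396,300),interpolation=2)]
f=grab("wrist");im.append(cv2.resize(f["frame"][182:282,248:380],(396,300),interpolation=2))
cv2.imwrite("pics/w6.png",np.hstack(im)); print(monitor.observe()["force"])
E
```

```text
clock: 7.2
position: [0.4824, 0.3002, 0.0845]
tool_rot: [-3.141, -0.0, 2.726]
force: [0.7, 0.3, -0.6]
grip_width: 0.0
finger_force: 0.0
[-0.25758891 -0.29531995 -0.42666748]
```

View pics/w6.png

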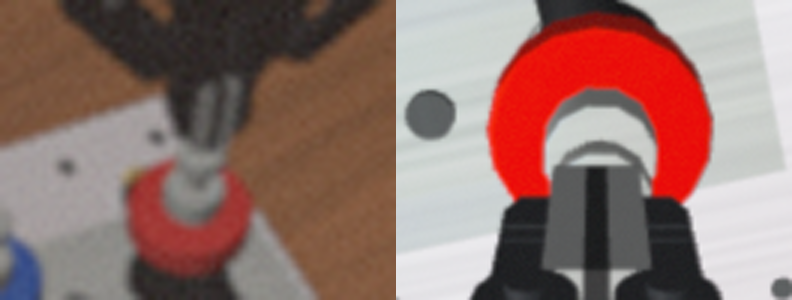

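The scene crop shows the tip now in line over the cap, its lower edge at v≈161; for contact I expect about 164, so roughly 1 cm is left. The wrist view is consistent. Continue.

```bash
python3 -m handwheel '[{"dx":0,"dy":0,"dz":0.2,"wx":0,"wy":0,"wz":0,"claw":0},{"dx":0,"dy":0,"dz":0.2,"wx":0,"wy":0,"wz":0,"claw":0},{"dx":0,"dy":0,"dz":0.1,"wx":0,"wy":0,"wz":0,"claw":0},{"dx":0,"dy":0,"dz":0,"wx":0,"wy":0,"wz":0,"claw":0}]'
```

```text
clock: 7.8
position: [0.4823, 0.3002, 0.0795]
tool_rot: [-3.141, -0.0, 2.726]
force: [0.1, 0.2, -0.4]
grip_width: -0.0001
finger_force: 0.0
```

```bash
python3 -c "
from h import *
F=[monitor.observe()['force'][2]];
for i in range(4): grab('wrist');F.append(monitor.observe()['force'][2])
print(np.round(F,2))"
```

```text
[-0.43  0.89  0.19 -0.27  0.16]
```

```bash
python3 -m handwheel '[{"dx":0,"dy":0,"dz":0.2,"wx":0,"wy":0,"wz":0,"claw":0},{"dx":0,"dy":0,"dz":0.2,"wx":0,"wy":0,"wz":0,"claw":0},{"dx":0,"dy":0,"dz":0.1,"wx":0,"wy":0,"wz":0,"claw":0},{"dx":0,"dy":0,"dz":0,"wx":0,"wy":0,"wz":0,"claw":0}]'; python3 -c "
from h import *
F=[];
for i in range(4): grab('wrist');F.append(monitor.observe()['force'][2])
print(np.round(F,2))"
```

```text
clock: 8.5
position: [0.4824, 0.3003, 0.0746]
tool_rot: [3.142, 0.0, 2.726]
force: [-0.7, -0.1, 1.1]
grip_width: 0.0004
finger_force: 0.8
[1.6  1.93 1.73 0.9 ]
```

Contact, about 1.5 N, so the tips are about 33 mm behind the reported TCP. Press on.

```bash
python3 -m handwheel '[{"dx":0,"dy":0,"dz":0.2,"wx":0,"wy":0,"wz":0,"claw":0},{"dx":0,"dy":0,"dz":0.2,"wx":0,"wy":0,"wz":0,"claw":0},{"dx":0,"dy":0,"dz":0.1,"wx":0,"wy":0,"wz":0,"claw":0},{"dx":0,"dy":0,"dz":0,"wx":0,"wy":0,"wz":0,"claw":0}]'; python3 -c "
from h import *
F=[];
for i in range(4): grab('wrist');F.append(monitor.observe()['force'][2])
print(np.round(F,2))"
```

```text
clock: 9.2
position: [0.4825, 0.3003, 0.0696]
tool_rot: [3.142, 0.0, 2.726]
force: [-0.5, 0.6, 3.5]
grip_width: 0.0002
finger_force: 1.8
[3.38 3.53 3.36 3.9 ]
```

```bash
python3 -m handwheel '[{"dx":0,"dy":0,"dz":0.1,"wx":0,"wy":0,"wz":0,"claw":0},{"dx":0,"dy":0,"dz":0,"wx":0,"wy":0,"wz":0,"claw":0}]'; python3 -c "
from h import *
F=[];
for i in range(4): grab('wrist');F.append(monitor.observe()['force'][2])
print(np.round(F,2))"
```

```text
clock: 9.65
position: [0.4824, 0.3002, 0.0685]
tool_rot: [-3.142, -0.0, 2.726]
force: [0.6, 1.2, 4.5]
grip_width: -0.0
finger_force: 2.0
[4.74 4.42 4.69 4.25]
```

```bash
python3 -m handwheel '[{"dx":0,"dy":0,"dz":0.05,"wx":0,"wy":0,"wz":0,"claw":0},{"dx":0,"dy":0,"dz":0,"wx":0,"wy":0,"wz":0,"claw":0}]'; python3 -c "
from h import *
F=[];
for i in range(4): grab('wrist');F.append(monitor.observe()['force'][2])
print(np.round(F,2))"
```

```text
clock: 10.1
position: [0.4825, 0.3003, 0.0683]
tool_rot: [3.141, 0.0, 2.726]
force: [-1.2, -0.2, 7.5]
grip_width: 0.0
finger_force: 4.1
[9.07 7.52 7.63 8.95]
```

The hard stop is reached (about 8 N, no further motion). Release and rise, then travel to the green button.

```bash
python3 -m handwheel '[{"dx":0,"dy":0,"dz":-0.5,"wx":0,"wy":0,"wz":0,"claw":0},{"dx":0,"dy":0,"dz":-1,"wx":0,"wy":0,"wz":0,"claw":0},{"dx":0,"dy":0,"dz":-2,"wx":0,"wy":0,"wz":0,"claw":0},{"dx":0,"dy":0,"dz":-3,"wx":0,"wy":0,"wz":0,"claw":0},{"dx":0,"dy":0,"dz":-3,"wx":0,"wy":0,"wz":0,"claw":0},{"dx":0,"dy":0,"dz":-3,"wx":0,"wy":0,"wz":0,"claw":0},{"dx":0,"dy":0,"dz":-1,"wx":0,"wy":0,"wz":0,"claw":0},{"dx":-2.7,"dy":-4.1,"dz":0,"wx":0,"wy":0,"wz":0,"claw":0}]'
python3 -m handwheel '[{"dx":-2.7,"dy":-4.1,"dz":0,"wx":0,"wy":0,"wz":0,"claw":0},{"dx":-2.7,"dy":-4.1,"dz":0,"wx":0,"wy":0,"wz":0,"claw":0},{"dx":-2.7,"dy":-4.1,"dz":0,"wx":0,"wy":0,"wz":0,"claw":0},{"dx":-2.7,"dy":-4.1,"dz":0,"wx":0,"wy":0,"wz":0,"claw":0},{"dx":-2.7,"dy":-4.1,"dz":0,"wx":0,"wy":0,"wz":0,"claw":0},{"dx":-2.7,"dy":-4.1,"dz":0,"wx":0,"wy":0,"wz":0,"claw":0},{"dx":-2.7,"dy":-4.1,"dz":0,"wx":0,"wy":0,"wz":0,"claw":0},{"dx":-2.7,"dy":-4.1,"dz":0,"wx":0,"wy":0,"wz":0,"claw":0}]'
python3 -m handwheel '[{"dx":-2.7,"dy":-4.1,"dz":0,"wx":0,"wy":0,"wz":0,"claw":0},{"dx":-2.7,"dy":-4.1,"dz":0,"wx":0,"wy":0,"wz":0,"claw":0},{"dx":0,"dy":0,"dz":0,"wx":0,"wy":0,"wz":0,"claw":0},{"dx":0,"dy":0,"dz":0,"wx":0,"wy":0,"wz":0,"claw":0},{"dx":0,"dy":0,"dz":0,"wx":0,"wy":0,"wz":0,"claw":0}]'
python3 - <<'E'
from h import *
f=grab("wrist");print("pred",proj(f,[.527,-.212,.072]),rel([.527,-.212,.072]))
for n in("btn_green_top","btn_yellow_base"): print(n,[(round(m["p"],2),m["rect"]) for m in optics.masks_of(n,"wrist")])
m=cv2.inRange(cv2.cvtColor(f["frame"],cv2.COLOR_BGR2HSV),(50,100,30),(85,255,255))
n,l,s,c=cv2.connectedComponentsWithStats(m)
for i in s[1:,4].argsort()[::-1][:2]+1: print(s[i],c[i],atz(f,c[i],.072),rel(atz(f,c[i],.072)))
cv2.imwrite("pics/w7.png",f["frame"])
E
```

```text
clock: 11.3
position: [0.4898, 0.2542, 0.2034]
tool_rot: [3.14, -0.0, 2.731]
force: [1.1, -1.1, 0.1]
grip_width: 0.0002
finger_force: 0.0
clock: 12.3
position: [0.5553, -0.137, 0.2027]
tool_rot: [-3.141, -0.001, 2.726]
force: [0.5, 0.9, 0.3]
grip_width: -0.0
finger_force: 0.0
clock: 12.92
position: [0.5719, -0.2311, 0.203]
tool_rot: [3.141, -0.0, 2.727]
force: [-0.3, -0.6, 0.5]
grip_width: 0.0003
finger_force: 0.0
pred [313.64111779 130.27696319] [ 4.89 -0.06 13.11]
btn_green_top [(0.67, [299.6, 115.7, 29.8, 33.7])]
btn_yellow_base [(0.9, [368.9, 70.8, 49.1, 50.1]), (0.67, [291.9, 110.3, 43.5, 41.7])]
[ 559  328   81   72 3027] [613.30492237 361.72613148] [ 0.90234677 -0.00191483  0.072     ] [-20.98  34.32  13.13]
[300 116  30  31 723] [314.44260028 130.62378976] [ 0.52758957 -0.21144285  0.072     ] [ 4.88  0.05 13.12]
```

View pics/w7.png

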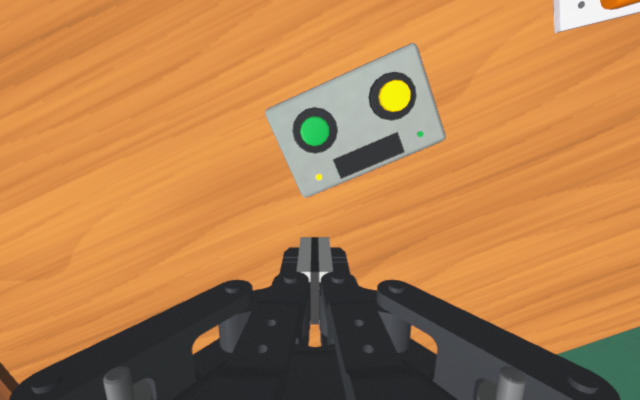

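The last picture shows the green button at (314,131), matching the prediction to under 1 mm, and yellow at (394,96). I'll go over it and down to about 1 cm above contact (contact expected at TCP z ≈ 0.039).

```bash
python3 -m handwheel '[{"dx":2.4,"dy":0,"dz":0,"wx":0,"wy":0,"wz":0,"claw":0},{"dx":2.5,"dy":0.05,"dz":0,"wx":0,"wy":0,"wz":0,"claw":0},{"dx":0,"dy":0,"dz":4,"wx":0,"wy":0,"wz":0,"claw":0},{"dx":0,"dy":0,"dz":4,"wx":0,"wy":0,"wz":0,"claw":0},{"dx":0,"dy":0,"dz":4,"wx":0,"wy":0,"wz":0,"claw":0},{"dx":0,"dy":0,"dz":2,"wx":0,"wy":0,"wz":0,"claw":0},{"dx":0,"dy":0,"dz":1,"wx":0,"wy":0,"wz":0,"claw":0},{"dx":0,"dy":0,"dz":0,"wx":0,"wy":0,"wz":0,"claw":0}]'
python3 -c "
from h import *
print(rel([.5273,-.2115,.039]))"
```

```text
clock: 14.08
position: [0.5273, -0.2119, 0.0531]
tool_rot: [-3.142, -0.0, 2.726]
force: [-1.3, 0.3, -0.4]
grip_width: 0.0001
finger_force: 0.0
[0.01 0.04 1.41]
```

```bash
python3 -m handwheel '[{"dx":0,"dy":0,"dz":0.4,"wx":0,"wy":0,"wz":0,"claw":0},{"dx":0,"dy":0,"dz":0.4,"wx":0,"wy":0,"wz":0,"claw":0},{"dx":0,"dy":0,"dz":0.2,"wx":0,"wy":0,"wz":0,"claw":0},{"dx":0,"dy":0,"dz":0.2,"wx":0,"wy":0,"wz":0,"claw":0},{"dx":0,"dy":0,"dz":0.1,"wx":0,"wy":0,"wz":0,"claw":0},{"dx":0,"dy":0,"dz":0,"wx":0,"wy":0,"wz":0,"claw":0}]'
```

```text
clock: 14.82
position: [0.5272, -0.2121, 0.0401]
tool_rot: [-3.142, -0.0, 2.726]
force: [-0.8, -0.1, -0.8]
grip_width: -0.0002
finger_force: 0.0
```

```bash
python3 -m handwheel '[{"dx":0,"dy":0,"dz":0.2,"wx":0,"wy":0,"wz":0,"claw":0},{"dx":0,"dy":0,"dz":0.2,"wx":0,"wy":0,"wz":0,"claw":0},{"dx":0,"dy":0,"dz":0,"wx":0,"wy":0,"wz":0,"claw":0}]'
```

```text
clock: 15.2
position: [0.5274, -0.2121, 0.0361]
tool_rot: [-3.142, 0.0, 2.726]
force: [0.2, 0.9, 2.8]
grip_width: 0.0001
finger_force: 1.6
```

```bash
python3 -m handwheel '[{"dx":0,"dy":0,"dz":0.2,"wx":0,"wy":0,"wz":0,"claw":0},{"dx":0,"dy":0,"dz":0,"wx":0,"wy":0,"wz":0,"claw":0}]'
```

```text
clock: 15.45
position: [0.5273, -0.2121, 0.0341]
tool_rot: [-3.142, 0.0, 2.726]
force: [0.6, -0.4, 5.2]
grip_width: -0.0004
finger_force: 2.2
```

```bash
python3 -m handwheel '[{"dx":0,"dy":0,"dz":0.1,"wx":0,"wy":0,"wz":0,"claw":0},{"dx":0,"dy":0,"dz":0,"wx":0,"wy":0,"wz":0,"claw":0}]'
```

```text
clock: 15.7
position: [0.5274, -0.2122, 0.0333]
tool_rot: [3.142, 0.0, 2.726]
force: [-1.4, 0.0, 8.6]
grip_width: 0.0003
finger_force: 4.2
```

```bash
python3 -m handwheel '[{"dx":0,"dy":0,"dz":0.05,"wx":0,"wy":0,"wz":0,"claw":0},{"dx":0,"dy":0,"dz":0,"wx":0,"wy":0,"wz":0,"claw":0}]'
```

```text
clock: 15.95
position: [0.5275, -0.2122, 0.0332]
tool_rot: [3.141, 0.001, 2.726]
force: [-2.3, 0.9, 16.4]
grip_width: 0.0
finger_force: 8.0
```

The button is on its hard stop. Withdraw, check where the red valve stands, then hand in.

```bash
python3 -m handwheel '[{"dx":0,"dy":0,"dz":-0.5,"wx":0,"wy":0,"wz":0,"claw":0},{"dx":0,"dy":0,"dz":-1.5,"wx":0,"wy":0,"wz":0,"claw":0},{"dx":0,"dy":0,"dz":-3,"wx":0,"wy":0,"wz":0,"claw":0},{"dx":0,"dy":0,"dz":-4,"wx":0,"wy":0,"wz":0,"claw":0},{"dx":0,"dy":0,"dz":-4,"wx":0,"wy":0,"wz":0,"claw":0},{"dx":0,"dy":0,"dz":-2,"wx":0,"wy":0,"wz":0,"claw":0},{"dx":0,"dy":0,"dz":0,"wx":0,"wy":0,"wz":0,"claw":0},{"dx":0,"dy":0,"dz":0,"wx":0,"wy":0,"wz":0,"claw":0}]'
python3 - <<'E'
from h import *
a=cv2.imread("pics/scene0.png");f=grab("scene")["frame"]
d=cv2.absdiff(a,f)[145:195,365:425].max(2);print("red valve diff",d.mean(),(d>50).sum())
print(monitor.observe()["qd"]); print(job_done())
E
```

```text
clock: 16.95
position: [0.5268, -0.2119, 0.1822]
tool_rot: [-3.142, -0.001, 2.726]
force: [-0.4, 0.1, -0.4]
grip_width: -0.0002
finger_force: 0.0
red valve diff 8.141333333333334 0
[ 0.00015642  0.00620886 -0.00059613  0.00054767 -0.00046662  0.00101138
  0.00146221]
the job is handed in; nothing more can be done
None
```

I pressed the red-collared valve's stem to its stop and released it, then did the same with the green button. The arm is withdrawn and the job is handed in at about 17 s; the hand-in returned no verdict, and the red valve looks unchanged in the scene image.

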